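# Snap the snack box lid shut

### The job

The lid of the white snack box in the open drawer is on but not fastened. With the fingertips, press down each of the four sides of its grey rim until every side has clicked fully shut, firmly but without crushing the box. Do not lift the box or shove it out of its place, and leave the tray, plates, bowl, cup, cutlery and small pot where they are.

Things in the scene. Friction and masses are not known exactly. Their poses are not given: they have to be found in the camera images.
- drawer: Open beech drawer pulled out of a low unit; fixed. Origin: centre of its underside, on the worktop; x from its front towards the low unit behind, y to the left along its width. 460 (x) x 900 (y) mm, inner floor 12 mm above the origin, side walls to 85 mm, front panel to 105 mm.
- snack_box: Loose white plastic snack box with grey lid, the only rectangular box in the drawer: 100 mm (its x) x 150 mm (its y), 0.4 to 0.65 kg, resting on the drawer floor. Origin: centre of its underside. The lid (104 x 154 mm) has a flat fixed middle, top 60 mm above the origin, and round it four straight rim sections 16 mm wide, tops 71 mm above the origin at joint value 0, 64 mm when shut.
- rim_near_top (a point): Middle of the top face of the lid's rim section on the long side at the box's -x: 154 mm long, centred 44 mm from the box centre. It moves down with the section.
- rim_near (a joint): How far the rim section on the box's near side is pressed down, m: 0 = standing open, 0.007 = clicked shut. It is a tight snap rim: it yields to about 8 N, anywhere along its length, starts 0 to 2.5 mm down, stays wherever it is left, does not spring back, and meets a firm stop when shut.
- rim_far_top (a point): Middle of the top face of the lid's rim section on the long side at the box's +x: 154 mm long, centred 44 mm from the box centre. It moves down with the section.
- rim_far (a joint): How far the rim section on the box's far side is pressed down, m: 0 = standing open, 0.007 = clicked shut. It is a tight snap rim: it yields to about 8 N, anywhere along its length, starts 0 to 2.5 mm down, stays wherever it is left, does not spring back, and meets a firm stop when shut.
- rim_left_top (a point): Middle of the top face of the lid's rim section on the short side at the box's +y: 68 mm long, centred 69 mm from the box centre. It moves down with the section.
- rim_left (a joint): How far the rim section on the box's left side is pressed down, m: 0 = standing open, 0.007 = clicked shut. It is a tight snap rim: it yields to about 8 N, anywhere along its length, starts 0 to 2.5 mm down, stays wherever it is left, does not spring back, and meets a firm stop when shut.
- rim_right_top (a point): Middle of the top face of the lid's rim section on the short side at the box's -y: 68 mm long, centred 69 mm from the box centre. It moves down with the section.
- rim_right (a joint): How far the rim section on the box's right side is pressed down, m: 0 = standing open, 0.007 = clicked shut. It is a tight snap rim: it yields to about 8 N, anywhere along its length, starts 0 to 2.5 mm down, stays wherever it is left, does not spring back, and meets a firm stop when shut.
- tray_edge (a point): Divider tray (142 x 300 mm, beech) gliding freely left and right on runners across the drawer's back half, a bystander; this point is the middle of the top edge of its front wall, 88 mm above the worktop.
- plates: Bystander: stack of four blue plastic toddler plates, 160 mm across, 30 mm high; loose. Origin: centre of its underside.
- bowl: Bystander: green silicone bowl, 124 mm across, 48 mm high; loose. Origin: centre of its underside.
- cup: Bystander: stainless steel sippy cup with a small spout, 66 mm across, 113 mm high; loose. Origin: centre of its underside.
- fork: Bystander: yellow plastic fork lying flat along its x, about 135 mm long, 6 mm thick; loose. Origin: centre of its underside.
- spoon: Bystander: spoon lying along its x, about 140 mm long; loose. Origin: centre of its underside.
- pot: Bystander: small pale screw-top pot, 54 mm across, 62 mm high; loose. Origin: centre of its underside.
Mind the look-alikes: they are no part of the job. Leave any orange look-alike of the snack_box alone.

How it is judged:
At the end, for the whole second after the job is handed in: All four rim sections are shut (each within 1 mm of its 7 mm travel), and the box stands flat and at rest on the drawer floor within 30 mm of where it began (value of joint each of rim_near, rim_far, rim_left, rim_right above 0.006 m and angle between snack_box's own z axis and vertical below 0.05 rad and height (world z) of snack_box below 0.018 m and distance of snack_box from where it was at the start of the episode below 0.03 m and linear speed of snack_box below 0.02 m/s); the robot touches nothing.
It fails at once if the snack box is lifted (more than about 10 mm) or tipped (more than 0.2 rad) (height (world z) of snack_box above 0.024 m or angle between snack_box's own z axis and vertical above 0.2 rad).
It fails at once if the snack box is shoved 40 mm or more (distance of snack_box from where it was at the start of the episode above 0.04 m).
It fails at once if the snack box is crushed (pressed with more than 60 N) (contact force between snack_box and the fingers above 60 N or contact force between snack_box and the arm above 60 N).
It fails at once if the divider tray is pushed along by more than 30 mm (distance of tray_edge from where it was at the start of the episode above 0.03 m).
It fails at once if the plates, bowl, cup, fork, spoon or small pot are moved by more than 30 mm, lifted or tipped (distance of any of plates, bowl, cup, fork, spoon, pot from where it was at the start of the episode above 0.03 m or angle between any of plates, bowl, cup, fork, spoon, pot's own z axis and vertical above 0.5 rad).
It also fails if it takes over 45 s, if anything falls off the work surface, if the arm or the gripper's body presses on something with over 40 N, if the wrist force passes 120 N, or if a joint passes its speed limit or range.

### The arm

A 7-joint arm with a two-finger parallel gripper is mounted at the origin on the work surface. World frame = base frame: x ahead of the robot, y to its left, z up, the work surface at z = 0. Lengths are in m, angles in rad, forces in N, time in s.
With the tool pointing down it reaches from about 0.4 to 0.85 m from the base axis. Payload 10.4 kg.
Tool frame: the origin (TCP) lies on the mounting face of the last link; the fingertips stand r.tips_ahead ahead of it and the grasp point (between the pads) lies 164 mm ahead of it (r.tips_ahead is the distance from the TCP to the fingertips, in m); z points along the fingers, y is the line along which they close (so a half turn about z gives the same grasp; the last joint's range is limited). The gripper opens to 87 mm and grips with 3 to 60 N. Pads are 19 mm wide; open, the fingers measure 117 mm over their backs; the gripper's body (75 mm by 190 mm) begins 51 mm behind the grasp point.
Start: joints at [-0.023, 0.332, -0.065, 1.46, 0.022, 1.35, -0.088], TCP at [0.625, 0, 0.405] pointing down, gripper open.
Joint ranges: [-2.6, 2.6], [-0.5, 2.12], [-1.47, 1.34], [0.16, 2.42], [-1.27, 4.41], [0.06, 2.06], [-2.6, 2.6]. Speed limits (rad/s): [2.22, 2.22, 2.79, 2.79, 3.14, 3.14, 3.14].

### API

Orientations are given as a unit quaternion [x, y, z, w].
In Python, from bench import telemetry, imaging, job, r gives the robot as it stands.
- The arm moves only by the tool move_arm, never from a script. Its argument "steps" is a list of rows, each an object of numbers: "dx", "dy", "dz": the shift along the tool's x, y, z in cm; "spin": the turn about the tool's z in rad. In form: [{"dx": .., "dy": .., "dz": .., "spin": ..}, ...]. A call has 1 to 12 rows; each row shifts and turns the commanded pose from where the row before left it, along the tool's axes as they then stand; what a row does not reach is not made up. A row lasts 1/10 s, in which the tool goes at most 50 mm and 8.59 degrees, less where a joint would pass 70% of its speed; a pose out of reach is approached as far as the arm can. A call with a gripper value outside its range is refused whole. "claw" is the finger opening in cm, from 0 to 8.7, set as the call begins (left out, the last holds). The fingers move at their own pace and stop on an object; "squeeze" is the grip in N (left out, the last holds). Time passes only in rows, so rows that do not move let the fingers close. It gives the time, the measured TCP pose, the force, the opening and the grip force at its end, in the units of the state.
- telemetry.read_state(): the state, without advancing time (a new reading comes with each control period).
- imaging.camera(name): name is "scene" or "side" or "wrist"; returns a dict with "img" (480x640x3 uint8, red, green, blue), "camera_matrix" (3x3 intrinsics, pixels), "D" ([k1, k2, p1, p2, k3] as OpenCV has them; the pictures are not rectified), "R" (3x3) and "t" (3): a world point X has camera coordinates R X + t. Camera axes: x right, y down, z forward; pixel columns grow to the right and rows downward; lengths in m; the calibration is good to about 2 mm. A picture is of the moment at which its call begins. There is no depth.
- job.close_job(): hands the job in; it is judged then, once.
The state is a dict: "time": time; "joint_positions": joint angles; "joint_vel": joint speeds; "joint_torque": joint torques, N m; "ee_pos": TCP position; "eef_rot": TCP orientation; "ft_force": force on the tool from outside, world axes, zero at the start; "torque": the same for the moment, N m; "width": finger opening in m; "grip_force": force on a finger pad.
Only numpy, scipy, OpenCV 4.12 (cv2) and the standard library are available. Lean on these libraries where they do the work, as an engineer would, in place of code of your own. Each camera call takes 0.05 s, during which the arm holds its last target. There are 200 camera calls.

## Working session

There is one attempt and no reset: what is moved stays moved. The work goes in short steps, Python scripts to look and compute and a tool call to move; the robot and the scene stay as the last step left them, time stands still between calls to the robot, and variables do not carry over. Pictures are saved under pics/ and viewed, at most 10 in all, crops included, and the job is handed in when it is done.

Besides the shell and the picture viewer there is one more tool, called by a JSON object that holds its "api" and its "payload". move_arm: Moves the arm, as the interface text tells. Its arguments: {"type":"object","properties":{"steps":{"type":"array","items":{"type":"object","properties":{"dx":{"type":"number"},"dy":{"type":"number"},"dz":{"type":"number"},"spin":{"type":"number"}}}},"claw":{"type":"number"},"squeeze":{"type":"number"}},"required":["steps"]}

```bash
mkdir -p pics; python3 - <<'E'
from bench import telemetry, imaging, job, r
import cv2,pickle
s=telemetry.read_state();print(s['time'],s['ee_pos'],s['eef_rot'],s['ft_force'],r.tips_ahead)
d={}
for n in("scene","side","wrist"):
    c=imaging.camera(n);d[n]=c;print(n,c['R'].round(2).tolist(),c['t'])
    cv2.imwrite(f"pics/{n}0.png",c['img'][:,:,::-1])
pickle.dump(d,open('c0.pkl','wb'))
E
```

```text
0.0 [6.24858341e-01 1.26800414e-06 4.03927740e-01] [ 7.07106609e-01  7.07106556e-01 -5.58749164e-04 -4.99846742e-04] [-0.92125772 -0.29578192  0.4652532 ] 0.1822
scene [[0.68, 0.74, -0.01], [0.58, -0.54, -0.6], [-0.45, 0.4, -0.8]] [-0.30908901 -0.19939447  1.61794723]
side [[-1.0, -0.06, 0.01], [-0.05, 0.73, -0.69], [0.04, -0.69, -0.73]] [0.47395754 0.0626986  1.11549098]
wrist [[1.0, -0.0, -0.0], [-0.0, -0.96, 0.28], [-0.0, -0.28, -0.96]] [-0.62533497 -0.03409458  0.39187161]
```

View pics/scene0.png

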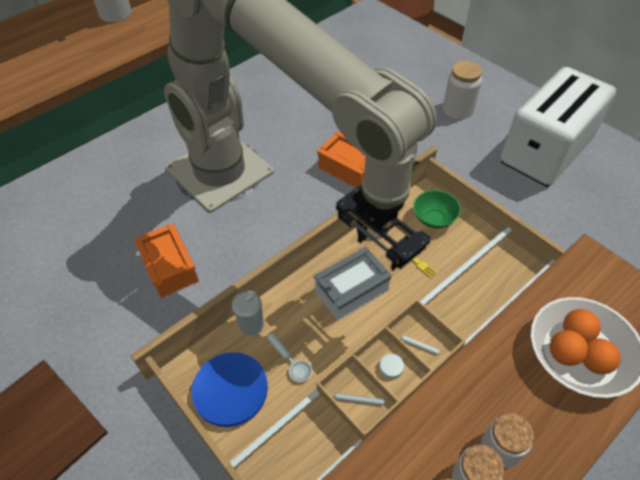

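View pics/wrist0.png

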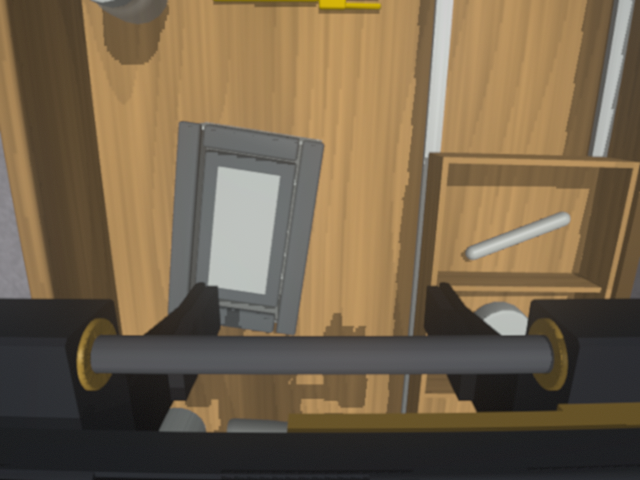

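The possible look-alikes in the scene image are the orange boxes at (345,160) and (165,260), both outside the drawer. The box with the grey rim and white middle at (352,282), inside the drawer, matches the description. In the wrist view its lid corners are about (180,122), (324,143) and (293,333). I'll check it in one close crop.

```bash
python3 - <<'E'
import cv2,pickle,numpy as np
d=pickle.load(open('c0.pkl','rb'))
a=d['wrist']['img'][100:350,150:350,::-1]; a=cv2.resize(a,None,fx=2.3,fy=2.3,interpolation=cv2.INTER_CUBIC)
b=d['side']['img'][:,:,::-1]; b=cv2.resize(b,(0,0),fx=.5,fy=.5)
o=np.zeros((575,790,3),np.uint8);o[:,:460]=a;o[:240,465:785]=b
cv2.imwrite('pics/crop0.png',o)
E
```

```text
(no output)
```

View pics/crop0.png

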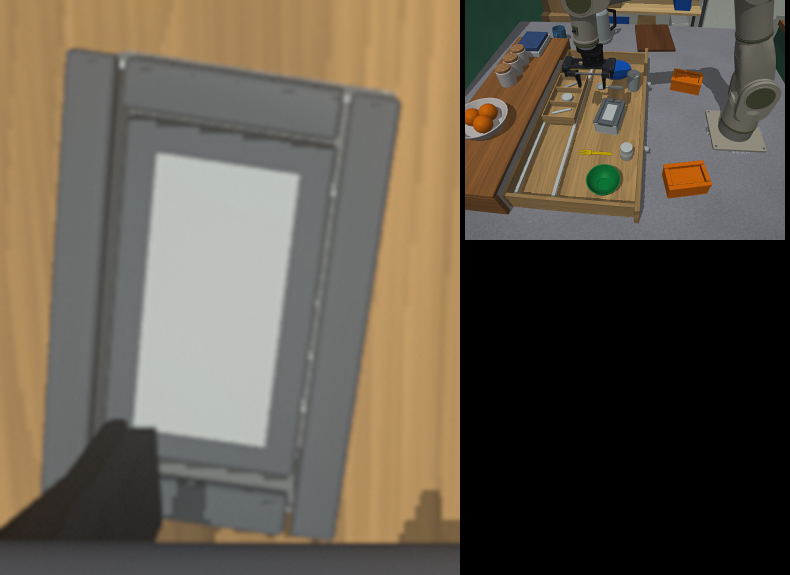

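The crop shows a grey lid with four raised rim sections around a white middle, so this is the snack box. In the crop the rim corners are TL (67,48), TR (401,98) and BR (331,541); BL is hidden behind a finger.

```bash
cat > h.py <<'E'
import cv2,numpy as np
def ray(c,px,z):
    n=cv2.undistortPoints(np.array(px,float).reshape(-1,1,2),c['camera_matrix'],c['D']).reshape(-1,2)
    v=np.c_[n,np.ones(len(n))]@c['R']; o=-c['R'].T@c['t']
    return o+v*((z-o[2])/v[:,2])[:,None]
E
python3 - <<'E'
import pickle,numpy as np
from h import ray
c=pickle.load(open('c0.pkl','rb'))['wrist']
f=lambda p:np.array(p)/2.3+[150,100]
P=ray(c,f([(67,48),(401,98),(331,541)]),.082)[:,:2];print(P.round(4))
print(np.linalg.norm(P[1]-P[0]),np.linalg.norm(P[1]-P[2]))
W=ray(c,f([(155,152),(300,175),(264,447),(133,425)]),.072)[:,:2];print('panel',W.mean(0))
C=(P[0]+P[2])/2
u=P[1]-P[2];yw=np.arctan2(-u[0],u[1]);v=P[1]-P[0];print('yaw',yw,np.arctan2(v[1],v[0]))
yw=(yw*1.5+np.arctan2(v[1],v[0]))/2.5
X=np.array([np.cos(yw),np.sin(yw)]);Y=np.array([-X[1],X[0]]);print('C',C,yw)
for n,q in dict(near=-.044*X,far=.044*X,left=.069*Y,right=-.069*Y).items():print(n,C+q,(C+q-[.6249,0])*100)
E
```

```text
[[ 0.5257  0.0741]
 [ 0.6271  0.0589]
 [ 0.6027 -0.093 ]]
0.10261870536928529 0.1537984243813667
panel [ 0.56383679 -0.00990491]
yaw -0.15926996280036085 -0.14941316512410807
C [ 0.56420759 -0.00941702] -0.15532724372985973
near [ 0.52073731 -0.00261007] [-10.4162691  -0.2610074]
far [ 0.60767787 -0.01622397] [-1.72221267 -1.62239742]
left [0.57488213 0.05875228] [-5.00178735  5.8752282 ]
right [ 0.55353306 -0.07758633] [-7.13669443 -7.75863302]
```

{"api": "move_arm", "payload": {"steps": [{"dx":-1.6,"dy":-1.7,"dz":3},{"dz":3},{"dz":3},{"dz":3},{},{},{}], "claw": 0}}

```text
$.steps[0]: bad value
```

```bash
python3 - <<'E'
from bench import telemetry, imaging, r
import cv2
s=telemetry.read_state();print(s['time'],s['ee_pos'],s['ft_force'],s['width'],r.tips_ahead)
c=imaging.camera('wrist');cv2.imwrite('pics/w1.png',c['img'][:,:,::-1])
E
```

```text
0.15 [6.24909323e-01 5.13246400e-06 4.04146864e-01] [-0.78226973  0.48238186  0.34847249] 0.08721748001525678 0.1822
```

View pics/w1.png

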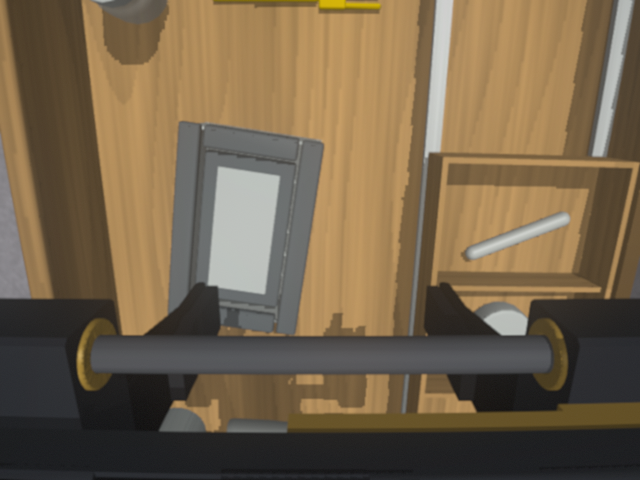

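The move was refused, so the arm hasn't moved and the picture is unchanged. A row probably needs all four keys.

{"api": "move_arm", "payload": {"steps": [{"dx":-1.6,"dy":-1.7,"dz":3,"spin":0},{"dx":0,"dy":0,"dz":3,"spin":0},{"dx":0,"dy":0,"dz":3,"spin":0},{"dx":0,"dy":0,"dz":3,"spin":0},{"dx":0,"dy":0,"dz":0,"spin":0},{"dx":0,"dy":0,"dz":0,"spin":0},{"dx":0,"dy":0,"dz":0,"spin":0}], "claw": 0}}

```text
time: 0.9
ee_pos: [0.6087, -0.016, 0.2867]
eef_rot: [0.707, 0.707, 0.001, 0.001]
ft_force: [-0.1, -0.4, 1.1]
width: 0.0388
grip_force: 0.0
```

```bash
python3 - <<'E'
from bench import telemetry, imaging, r
import cv2
s=telemetry.read_state();print(s['time'],s['ee_pos'],s['ft_force'],s['width'],r.tips_ahead)
c=imaging.camera('wrist');cv2.imwrite('pics/w2.png',c['img'][:,:,::-1])
E
```

```text
0.9 [ 0.60868155 -0.01595866  0.28674578] [-0.14507582 -0.41139382  1.08327484] 0.03883945449239951 0.1822
```

View pics/w2.png

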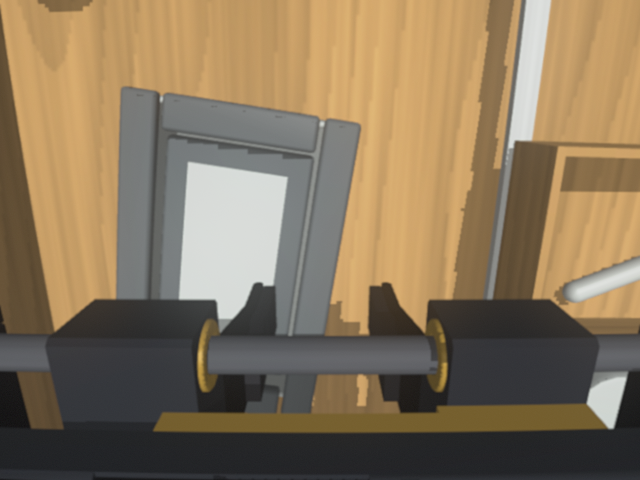

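The fingers are half closed and straddle the far rim at about (315,300), as planned. Next I'll finish closing them and approach.

{"api": "move_arm", "payload": {"steps": [{"dx":0,"dy":0,"dz":0,"spin":0},{"dx":0,"dy":0,"dz":0,"spin":0},{"dx":0,"dy":0,"dz":0,"spin":0},{"dx":0,"dy":0,"dz":0,"spin":0},{"dx":0,"dy":0,"dz":0,"spin":0},{"dx":0,"dy":0,"dz":0,"spin":0},{"dx":0,"dy":0,"dz":0.5,"spin":0},{"dx":0,"dy":0,"dz":0.5,"spin":0},{"dx":0,"dy":0,"dz":0.3,"spin":0},{"dx":0,"dy":0,"dz":0,"spin":0}]}}

```text
time: 1.95
ee_pos: [0.6078, -0.016, 0.2709]
eef_rot: [0.707, 0.707, -0.0, -0.0]
ft_force: [-0.5, 0.6, 0.4]
width: 0.0008
grip_force: 0.0
```

{"api": "move_arm", "payload": {"steps": [{"dx":0,"dy":0,"dz":0.2,"spin":0},{"dx":0,"dy":0,"dz":0.2,"spin":0},{"dx":0,"dy":0,"dz":0.2,"spin":0},{"dx":0,"dy":0,"dz":0.2,"spin":0},{"dx":0,"dy":0,"dz":0,"spin":0}]}}

```text
time: 2.45
ee_pos: [0.608, -0.016, 0.2637]
eef_rot: [0.707, 0.707, 0.0, 0.0]
ft_force: [-0.2, -0.1, -0.5]
width: 0.0007
grip_force: 0.0
```

{"api": "move_arm", "payload": {"steps": [{"dx":0,"dy":0,"dz":0.1,"spin":0},{"dx":0,"dy":0,"dz":0.1,"spin":0},{"dx":0,"dy":0,"dz":0.1,"spin":0},{"dx":0,"dy":0,"dz":0,"spin":0}]}}

```text
time: 2.85
ee_pos: [0.6081, -0.0159, 0.2614]
eef_rot: [0.707, 0.707, 0.0, 0.0]
ft_force: [-2.4, -0.2, 5.7]
width: 0.0006
grip_force: 3.1
```

{"api": "move_arm", "payload": {"steps": [{"dx":0,"dy":0,"dz":0.1,"spin":0},{"dx":0,"dy":0,"dz":0.1,"spin":0},{"dx":0,"dy":0,"dz":0.1,"spin":0},{"dx":0,"dy":0,"dz":0,"spin":0}]}}

```text
time: 3.25
ee_pos: [0.608, -0.016, 0.2586]
eef_rot: [0.707, 0.707, 0.0, 0.0]
ft_force: [-3.0, -0.5, 7.7]
width: 0.0008
grip_force: 4.0
```

{"api": "move_arm", "payload": {"steps": [{"dx":0,"dy":0,"dz":0.1,"spin":0},{"dx":0,"dy":0,"dz":0.1,"spin":0},{"dx":0,"dy":0,"dz":0,"spin":0}]}}

```text
time: 3.55
ee_pos: [0.6087, -0.0161, 0.2586]
eef_rot: [0.707, 0.707, 0.001, 0.001]
ft_force: [-6.0, -1.1, 19.9]
width: 0.0003
grip_force: 10.2
```

Far rim: it yielded, then stopped firmly at 20 N, with z at the expected shut height. Next is the near rim.

{"api": "move_arm", "payload": {"steps": [{"dx":0,"dy":0,"dz":-1.0,"spin":0},{"dx":0,"dy":0,"dz":-1.5,"spin":0},{"dx":0.5,"dy":-3,"dz":0,"spin":0},{"dx":0.5,"dy":-3,"dz":0,"spin":0},{"dx":0.4,"dy":-2.7,"dz":0,"spin":0},{"dx":0,"dy":0,"dz":0,"spin":0},{"dx":0,"dy":0,"dz":0.7,"spin":0},{"dx":0,"dy":0,"dz":0.6,"spin":0},{"dx":0,"dy":0,"dz":0.2,"spin":0},{"dx":0,"dy":0,"dz":0,"spin":0}]}}

```text
time: 4.55
ee_pos: [0.5213, -0.0021, 0.265]
eef_rot: [0.707, 0.707, -0.0, -0.0]
ft_force: [-0.2, 0.1, 0.2]
width: 0.0002
grip_force: 0.0
```

{"api": "move_arm", "payload": {"steps": [{"dx":0,"dy":0,"dz":0.1,"spin":0},{"dx":0,"dy":0,"dz":0.1,"spin":0},{"dx":0,"dy":0,"dz":0.1,"spin":0},{"dx":0,"dy":0,"dz":0.1,"spin":0},{"dx":0,"dy":0,"dz":0.1,"spin":0},{"dx":0,"dy":0,"dz":0,"spin":0}]}}

```text
time: 5.15
ee_pos: [0.5212, -0.002, 0.2614]
eef_rot: [0.707, 0.707, 0.0, 0.0]
ft_force: [-2.0, -0.4, 5.0]
width: 0.0006
grip_force: 2.9
```

{"api": "move_arm", "payload": {"steps": [{"dx":0,"dy":0,"dz":0.1,"spin":0},{"dx":0,"dy":0,"dz":0.1,"spin":0},{"dx":0,"dy":0,"dz":0.1,"spin":0},{"dx":0,"dy":0,"dz":0.1,"spin":0},{"dx":0,"dy":0,"dz":0,"spin":0}]}}

```text
time: 5.65
ee_pos: [0.5212, -0.002, 0.2585]
eef_rot: [0.707, 0.707, 0.0, 0.0]
ft_force: [-7.9, -0.0, 18.2]
width: 0.0005
grip_force: 9.3
```

{"api": "move_arm", "payload": {"steps": [{"dx":0,"dy":0,"dz":0.1,"spin":0},{"dx":0,"dy":0,"dz":0,"spin":0}]}}

```text
time: 5.85
ee_pos: [0.5212, -0.002, 0.2584]
eef_rot: [0.707, 0.707, 0.0, 0.0]
ft_force: [-13.3, -1.8, 28.3]
width: 0.0006
grip_force: 14.3
```

The near rim is shut. Moving to the left rim, with a check that the box hasn't shifted.

{"api": "move_arm", "payload": {"steps": [{"dx":0,"dy":0,"dz":-1.0,"spin":0},{"dx":0,"dy":0,"dz":-1.6,"spin":0},{"dx":2,"dy":1.8,"dz":0,"spin":0},{"dx":2,"dy":1.8,"dz":0,"spin":0},{"dx":2.1,"dy":1.8,"dz":0,"spin":0},{"dx":0,"dy":0,"dz":0,"spin":0},{"dx":0,"dy":0,"dz":0,"spin":0}]}}

```text
time: 6.55
ee_pos: [0.575, 0.0592, 0.2815]
eef_rot: [0.707, 0.707, -0.0, -0.0]
ft_force: [-0.7, -0.2, -0.3]
width: 0.0008
grip_force: 0.0
```

```bash
python3 - <<'E'
from bench import imaging
import cv2,numpy as np
o=np.hstack([cv2.resize(imaging.camera('scene')['img'][220:340,290:420,::-1],None,fx=3,fy=3),cv2.resize(imaging.camera('side')['img'][160:280,210:340,::-1],None,fx=3,fy=3)])
cv2.imwrite('pics/s3.png',o)
E
```

```text
(no output)
```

View pics/s3.png

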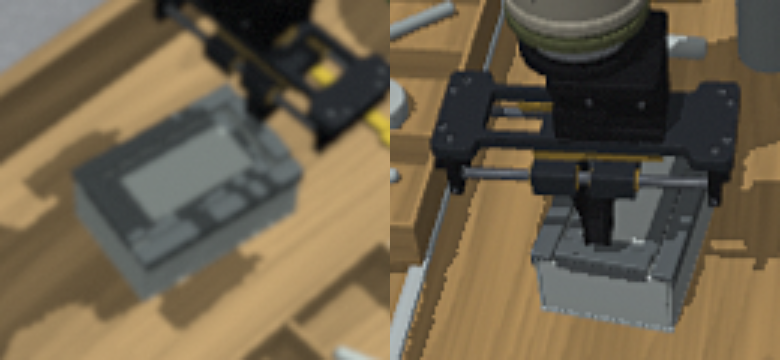

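The box hasn't visibly moved. The fingers hang above the left rim, with the tip at about (597,245) in the side crop. Pressing.

{"api": "move_arm", "payload": {"steps": [{"dx":0,"dy":0,"dz":0.7,"spin":0},{"dx":0,"dy":0,"dz":0.6,"spin":0},{"dx":0,"dy":0,"dz":0.2,"spin":0},{"dx":0,"dy":0,"dz":0.1,"spin":0},{"dx":0,"dy":0,"dz":0.1,"spin":0},{"dx":0,"dy":0,"dz":0.1,"spin":0},{"dx":0,"dy":0,"dz":0.1,"spin":0},{"dx":0,"dy":0,"dz":0.1,"spin":0},{"dx":0,"dy":0,"dz":0,"spin":0}]}}

```text
time: 7.55
ee_pos: [0.5751, 0.0591, 0.2624]
eef_rot: [0.707, 0.707, 0.0, 0.0]
ft_force: [-2.4, -0.9, 5.4]
width: 0.0002
grip_force: 2.7
```

{"api": "move_arm", "payload": {"steps": [{"dx":0,"dy":0,"dz":0.1,"spin":0},{"dx":0,"dy":0,"dz":0.1,"spin":0},{"dx":0,"dy":0,"dz":0.1,"spin":0},{"dx":0,"dy":0,"dz":0.1,"spin":0},{"dx":0,"dy":0,"dz":0,"spin":0}]}}

```text
time: 8.05
ee_pos: [0.5751, 0.0591, 0.2586]
eef_rot: [0.707, 0.707, 0.0, 0.0]
ft_force: [-3.0, -0.8, 6.7]
width: 0.0003
grip_force: 3.8
```

{"api": "move_arm", "payload": {"steps": [{"dx":0,"dy":0,"dz":0.1,"spin":0},{"dx":0,"dy":0,"dz":0.1,"spin":0},{"dx":0,"dy":0,"dz":0,"spin":0}]}}

```text
time: 8.35
ee_pos: [0.5751, 0.0591, 0.2584]
eef_rot: [0.707, 0.707, 0.0, 0.0]
ft_force: [-10.5, -1.8, 25.3]
width: 0.0006
grip_force: 12.4
```

The left rim is shut. Before going to the right rim I'll check where the cup is.

```bash
python3 - <<'E'
import pickle
from h import ray
c=pickle.load(open('c0.pkl','rb'))['scene']
print(ray(c,[(246,300)],.125).round(3),ray(c,[(250,332)],.012).round(3))
E
```

```text
[[ 0.472 -0.245  0.125]] [[ 0.484 -0.26   0.012]]
```

The cup is about 17 cm from the target, so the fingers will clear it.

{"api": "move_arm", "payload": {"steps": [{"dx":0,"dy":0,"dz":-1.0,"spin":0},{"dx":0,"dy":0,"dz":-1.6,"spin":0},{"dx":-3.5,"dy":-0.6,"dz":0,"spin":0},{"dx":-3.5,"dy":-0.6,"dz":0,"spin":0},{"dx":-3.5,"dy":-0.5,"dz":0,"spin":0},{"dx":-3.2,"dy":-0.5,"dz":0,"spin":0},{"dx":0,"dy":0,"dz":0,"spin":0},{"dx":0,"dy":0,"dz":0,"spin":0}]}}

```text
time: 9.15
ee_pos: [0.553, -0.0785, 0.282]
eef_rot: [0.708, 0.707, 0.0, 0.0]
ft_force: [-0.2, 0.4, -0.3]
width: 0.0006
grip_force: 0.0
```

{"api": "move_arm", "payload": {"steps": [{"dx":0,"dy":0,"dz":0.7,"spin":0},{"dx":0,"dy":0,"dz":0.6,"spin":0},{"dx":0,"dy":0,"dz":0.2,"spin":0},{"dx":0,"dy":0,"dz":0.1,"spin":0},{"dx":0,"dy":0,"dz":0.1,"spin":0},{"dx":0,"dy":0,"dz":0.1,"spin":0},{"dx":0,"dy":0,"dz":0.1,"spin":0},{"dx":0,"dy":0,"dz":0.1,"spin":0},{"dx":0,"dy":0,"dz":0,"spin":0}]}}

```text
time: 10.05
ee_pos: [0.5529, -0.0772, 0.2621]
eef_rot: [0.707, 0.707, 0.0, -0.001]
ft_force: [-2.0, 1.7, 4.7]
width: 0.0007
grip_force: 2.1
```

{"api": "move_arm", "payload": {"steps": [{"dx":0,"dy":0,"dz":0.1,"spin":0},{"dx":0,"dy":0,"dz":0.1,"spin":0},{"dx":0,"dy":0,"dz":0.1,"spin":0},{"dx":0,"dy":0,"dz":0.1,"spin":0},{"dx":0,"dy":0,"dz":0,"spin":0}]}}

```text
time: 10.55
ee_pos: [0.5529, -0.0773, 0.2586]
eef_rot: [0.707, 0.707, 0.0, -0.0]
ft_force: [-5.4, 2.0, 10.5]
width: 0.0008
grip_force: 5.3
```

{"api": "move_arm", "payload": {"steps": [{"dx":0,"dy":0,"dz":0.1,"spin":0},{"dx":0,"dy":0,"dz":0.1,"spin":0},{"dx":0,"dy":0,"dz":0,"spin":0}]}}

```text
time: 10.85
ee_pos: [0.553, -0.0773, 0.2584]
eef_rot: [0.707, 0.707, 0.0, -0.0]
ft_force: [-14.6, 3.6, 29.9]
width: 0.0004
grip_force: 14.3
```

{"api": "move_arm", "payload": {"steps": [{"dx":0,"dy":0,"dz":-1,"spin":0},{"dx":0,"dy":0,"dz":-3,"spin":0},{"dx":0,"dy":0,"dz":-4,"spin":0},{"dx":0,"dy":0,"dz":-4,"spin":0},{"dx":-2,"dy":2,"dz":-3,"spin":0},{"dx":-2,"dy":2,"dz":0,"spin":0},{"dx":0,"dy":0,"dz":0,"spin":0},{"dx":0,"dy":0,"dz":0,"spin":0}]}}

```text
time: 11.65
ee_pos: [0.5931, -0.118, 0.4053]
eef_rot: [0.707, 0.707, -0.0, -0.0]
ft_force: [0.3, 0.4, -0.3]
width: 0.0006
grip_force: 0.0
```

```bash
python3 - <<'E'
from bench import imaging
import cv2,numpy as np
a=cv2.resize(imaging.camera('wrist')['img'][0:330,:,::-1],None,fx=1.2,fy=1.2)
b=cv2.resize(imaging.camera('side')['img'][180:290,220:340,::-1],None,fx=1.6,fy=1.6)
o=np.zeros((590,780,3),np.uint8);o[:a.shape[0],:a.shape[1]]=a;o[400:400+b.shape[0],:b.shape[1]]=b
cv2.imwrite('pics/f.png',o)
E
```

```text
(no output)
```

View pics/f.png

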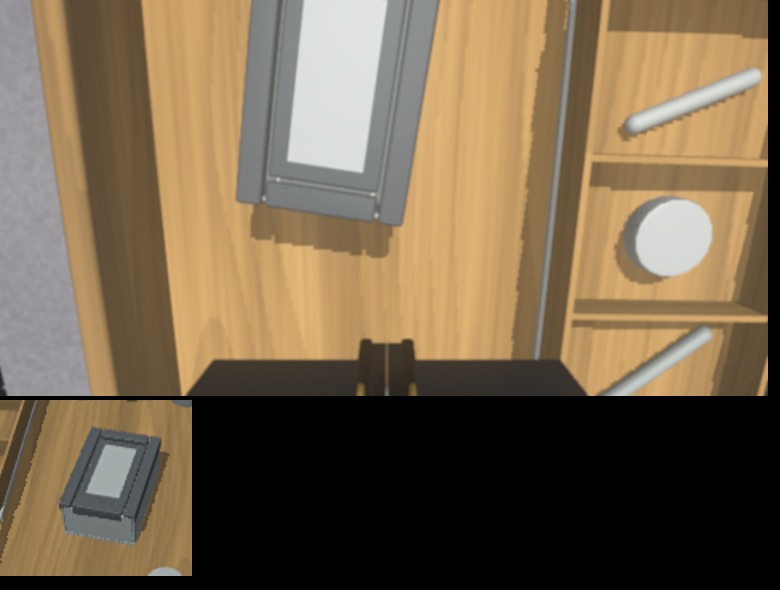

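All four rims stopped firmly at the same shut height (TCP z about 0.2585). The last picture shows the lid flat, with its lower corners at (238,203) and (402,225), and the box in place with the gripper clear.

```bash
python3 -c "
from bench import job
print(job.close_job())"
```

```text
the job is handed in; nothing more can be done
None
```

I pressed all four rim sections until each hit its firm stop at the same shut height, using at most about 30 N at the wrist; the box stayed in place and the job is handed in, but no verdict came back.

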